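Shut the gas cock and drape the isolation marker over the manifold bar

TASK

Isolate the test manifold: first swing the gas cock's lever clockwise (seen from above) all the way to its stop, then pick up the tent-shaped aluminium marker by its black lug and drape it astride the stand's lower bar, between the two collars, so that it hangs there upright on its own. Set it down on the bar gently rather than dropping it, mind the grey gas pipe that runs just above the bar, and leave everything else on the counter where it is.

Things in the scene. Friction and masses are not known exactly. Their poses are not given: they have to be found in the camera images.
- stand: Fixed steel stand, 90 mm deep (x) and 440 mm wide (y). Origin: centre of its underside; x points away from the robot, y along its bar. Base plate 12 mm high. Two end posts at y = -205 and +205 mm: 30 mm deep up to 130 mm, then 22 mm rods that bend back to x = +25 mm and rise to the pipe. They carry a bar low down (point bar_mid) and a gas pipe above it (point pipe_mid).
- bar_mid (a point): Midway between the collars on the centre line of the stand's round steel bar (16 mm thick, along y, 100 mm above the counter); axes as the stand's. The two collars, 36 mm across and 10 mm wide, are centred 60 mm to either side in y: 110 mm of bare bar lies between them.
- pipe_mid (a point): Middle of the grey gas pipe's centre line: parallel to the bar, 245 mm above and 25 mm beyond it (+x); axes as the stand's. The pipe is 34 mm thick (its bottom 328 mm above the counter), 52 mm at the brass fittings by the posts. An upright gripper over the bar meets it: come from the robot's side with the tool tilted about 30 to 45 degrees, fingers pointing forward and down.
- marker: Isolation marker: loose rigid folded aluminium tent, about 0.25 kg, 70 mm wide along its ridge (y), 82 mm deep at the feet (x), standing on them; front and back alike. Origin: centre of its underside, z up. Two 4 mm plates lean 22 degrees each to a ridge cap, top 84 mm up; opening at the feet 66 mm in x, open at both ends in y. Hung, its origin lies 65 mm below the bar's centre line.
- marker_lug (a point): Grip point of the marker's black lug, a flat upright tab across the ridge: 44 mm in x, 12 mm thick in y (grip it across this), 84 to 124 mm above the marker's origin. This point is 110 mm above that origin; axes as the marker's.
- cock_axis (a point): Pivot of the gas cock's lever, 76 mm above the counter: a vertical axis on a brass cock fixed on a 90 x 70 mm base plate. The lever is level and its mid-height is here. Axes as the cock's: the lever points along -x when fully open, along +y when fully shut.
- lever_tip (a point): Outer end of the lever, 120 mm from the axis, at its mid-height; this frame turns with the lever. The outer 70 mm is a black sleeve 20 mm wide and 10 mm high, inside that a 16 mm steel flat and a hub of 14 mm radius. Under the sleeve there is nothing but the counter, 71 mm lower.
- cock_lever (a joint): Lever angle in rad: 0 fully open, grows clockwise seen from above, 1.571 fully shut at its stop. Friction about 0.2 N m; it stays where it is left.
- brass_wheel: Bystander: loose brass hand wheel lying flat, 108 mm across, 24 mm high; origin at the centre of its underside.
- sealing_cap: Bystander: loose green rubber sealing cap, 60 mm across, 36 mm high; origin at the centre of its underside.
- regulator: Bystander: loose yellow regulator, 68 mm across, 85 mm high, with a brass nozzle each side, 156 mm over both; origin at the centre of its underside.
- leak_spray: Bystander: closed white bottle, 60 mm across, 170 mm high; origin at the centre of its underside.
- spanner: Bystander: steel spanner lying flat, 190 mm long along its x; origin under its middle.
- dial_gauge: Bystander: loose round dial gauge on a foot 60 x 80 mm, 90 mm dial, 135 mm high; origin at the centre of its underside.
Things that resemble listed ones, but are neither listed nor needed, are in the scene too. What is shaped like the part that bears cock_axis but pink is not meant. Leave any blue look-alike of the marker alone.

How it is judged (in metres and radians):
On the way, in this order (a step that is already met when the one before it is completed fails the run):
1. the cock's lever is swung fully shut (value of joint cock_lever above 1.45 rad), for 0.2 s.
2. the marker hangs astride the bar between the collars, let go (x of marker in the frame of bar_mid between -0.018 and 0.018 m and y of marker in the frame of bar_mid between -0.025 and 0.025 m and z of marker in the frame of bar_mid between -0.072 and -0.056 m and angle between marker's own z axis and vertical below 0.25 rad and angle between the y axis of marker and the y axis of stand, either way round below 0.2 rad and linear speed of marker below 0.03 m/s and contact force between marker and stand above 0.5 N and contact force between marker and the fingers below 0.2 N), for 0.3 s.
At the end, for the whole second after the job is handed in: Lever past 1.45 rad. Marker at rest astride the bar, let go: origin 56 to 72 mm below the bar's centre line, within 18 mm of it fore and aft, within 25 mm of midway between the collars, leaning under 0.25 rad, ridge within 0.2 rad of the bar's direction (all of step 2 and value of joint cock_lever above 1.45 rad); the robot touches nothing.
It fails at once if a bystander is shifted by more than 30 mm (distance of any of brass_wheel, sealing_cap, regulator, leak_spray, spanner, dial_gauge from where it was at the start of the episode above 0.03 m).
It fails at once if the robot strikes or pushes the stand or its pipe with more than 20 N (contact force between any of the arm, the fingers and stand above 20 N).
It fails at once if the marker is dropped onto the bar (faster than 0.6 m/s while astride it) (linear speed of marker above 0.6 m/s and distance between marker_lug and bar_mid below 0.11 m).
It also fails if it takes over 62 s, if anything falls off the work surface, if the arm or the gripper's body presses on something with over 40 N, if the wrist force passes 120 N, or if a joint passes its speed limit or range.

ROBOT

A 7-joint arm with a two-finger parallel gripper is mounted at the origin on the work surface. World frame = base frame: x ahead of the robot, y to its left, z up, the work surface at z = 0. Lengths are in mm, angles in rad, forces in N, time in s.
With the tool pointing down it reaches from about 425 to 875 mm from the base axis. Payload 4.7 kg.
Tool frame: the origin (TCP) lies at the very end of the fingers, on their centre line; the grasp point (between the pads) lies env.grip_point_offset behind it (env.grip_point_offset is the distance from the TCP to the grasp point, in mm); z points along the fingers, y is the line along which they close (so a half turn about z gives the same grasp; the last joint's range is limited). The gripper opens to 85 mm and grips with 20 to 120 N. Pads are 22 mm wide; open, the fingers measure 114 mm over their backs; the gripper's body (76 mm by 85 mm) begins 54 mm behind the grasp point. The pads swing forward as they close: fully open they stand 13 mm farther back than shut.
Start: joints at [1.185, 0.321, -0.07, 1.45, 0.023, 1.371, -0.057], TCP at [252.984, -598.77, 208.349] pointing down, gripper open.
Joint ranges: [-2.86, 2.86], [-0.3, 2.09], [-1.38, 1.24], [0.06, 2.45], [-1.56, 4.7], [0.09, 2.05], [-2.69, 2.69]. Speed limits (rad/s): [2.57, 2.57, 3.14, 3.14, 3.14, 3.14, 3.14].

INTERFACE

Orientations are given as a 3x3 rotation matrix whose columns are the frame's x, y, z axes.
In Python, from cell import env, eyes, ticket, nets gives the robot as it stands.
- The arm moves only by the tool drive_tool, never from a script. Its arguments are lists of equal length, an entry for each row: "jaw": the opening, from 0 (shut) to 1 (fully open); "slide": the shift along the tool's x, y, z as a fraction of full scale, a list of three; "yaw": the turn about the tool's z as a fraction of full scale. A call has exactly 10 rows; each row is the pose to reach, as a shift and turn from the pose commanded when the call began, along the tool's axes at that moment; what a row does not reach only later rows make up. Full scale, the value 1, is 300 mm for a shift and pi/2 rad for a turn. A row lasts 1/10 s, in which the tool goes at most 50 mm and 8.59 degrees, less where a joint would pass 70% of its speed; a pose out of reach is approached as far as the arm can. A call with a number of a shift or a turn outside -1 to 1 is refused whole. A call with a gripper value outside its range is refused whole. The fingers move at their own pace and stop on an object; "grip_force" is the grip in N (left out, the last holds). Time passes only in rows, so rows that repeat a pose let the fingers close, or fill a call up. It gives the time, the measured TCP pose, the force, the opening and the grip force at its end, in the units of the state.
- env.get_state(): the state, without advancing time (a new reading comes with each control period).
- eyes.read_camera(name): name is "scene" or "top" or "wrist"; returns (picture, depth): 400x640x3 uint8, red, green, blue; 400x640 float32, mm along the optical axis (not along the pixel's ray), 0 where there is no reading.
- eyes.get_calibration(name): a dict with "vfov" (degrees; the focal length in pixels is half the picture's height over the tangent of half this angle, whatever the lens; pixels are square), "cx", "cy" (the principal point, pixels), "T" (4x4, takes a point from camera to world coordinates). Camera axes: x right, y down, z forward; pixel columns grow to the right and rows downward; lengths in mm; the calibration is good to about 2 mm. A picture is of the moment at which its call begins: read the wrist's pose just before it. get_calibration takes no time and is no camera call; for the wrist camera it gives the pose at the moment of the call.
- ticket.close_job(): hands the job in; it is judged then, once.
Trained networks look in the newest picture that a camera, given by its name, has taken for a name from the list of things; names that differ only in an ending like _2 or _b are one class to them, and where a whole thing is asked for, a point or a joint stands for the part that bears it (a point fixed in the world has none). Each returns a list of dicts, best first, with "score" (0 to 1); they miss things now and then, are a little off and sometimes report something else, mostly with a low value. They report only what shows in the picture. A call takes as long as a camera call. They do not tell look-alikes from the thing itself.
- nets.look_for(target, camera): "location" ([x, y, z] in mm, in the coordinates of the camera as it stood for that picture, good to about 4 mm: the middle of the surface that is visible of it).
The state is a dict: "t": time; "joint_pos": joint angles; "qd": joint speeds; "joint_torque": joint torques, N m; "ee_pos": TCP position; "tool_rot": TCP orientation; "ft_force": force on the tool from outside, world axes, zero at the start; "torque": the same for the moment, N m; "finger_gap": opening from 0.0 (shut) to 1.0 (fully open); "grasp_force": force on a finger pad.
Only numpy, scipy, OpenCV 4.12 (cv2) and the standard library are available. Lean on these libraries where they do the work, as an engineer would, in place of code of your own. Each camera call takes 0.05 s, during which the arm holds its last target. There are 200 camera calls.

## Working session

There is one attempt and no reset: what is moved stays moved. The work goes in short steps, Python scripts to look and compute and a tool call to move; the robot and the scene stay as the last step left them, time stands still between calls to the robot, and variables do not carry over. Pictures are saved under pics/ and viewed, at most 10 in all, crops included, and the job is handed in when it is done.

Besides the shell and the picture viewer there is one more tool, called after ">>>" as a command line: name --pt "numbers of a row" for each row, then --argument value for the rest. drive_tool: Moves the arm, as the interface text tells. Its arguments: {"type":"object","properties":{"jaw":{"type":"array","items":{"type":"number"}},"slide":{"type":"array","items":{"type":"array","items":{"type":"number"}}},"yaw":{"type":"array","items":{"type":"number"}},"grip_force":{"type":"number"}},"required":["jaw","slide","yaw"]}

```bash
mkdir -p pics; ls; cat > h.py <<'E'
import numpy as np, cv2
from cell import env, eyes, ticket, nets
def cam(n):
    c=eyes.get_calibration(n); p,d=eyes.read_camera(n); return c,p,d
def world(c,d,u,v):
    f=200/np.tan(np.radians(c["vfov"])/2); u=np.asarray(u,float);v=np.asarray(v,float)
    z=d[v.astype(int),u.astype(int)]
    P=np.stack([(u-c["cx"])/f*z,(v-c["cy"])/f*z,z,np.ones_like(z)],-1)
    return (P@np.array(c["T"]).T)[...,:3]
def pix(c,P):
    T=np.linalg.inv(np.array(c["T"])); q=T@np.append(P,1); f=200/np.tan(np.radians(c["vfov"])/2)
    return np.array([q[0]/q[2]*f+c["cx"],q[1]/q[2]*f+c["cy"]])
def save(n,p): cv2.imwrite("pics/"+n,cv2.cvtColor(p,cv2.COLOR_RGB2BGR))
def w(c,l): return (np.array(c["T"])@np.append(l,1))[:3]
E
python3 - <<'E'
from h import *
np.set_printoptions(precision=1,suppress=True)
for n in ("scene","top"):
    c,p,d=cam(n); save(n+".png",p); np.savez(n+".npz",d=d,p=p); print(n,c)
    for t in ("stand","marker","marker_lug","cock_axis","lever_tip","cock_lever","bar_mid","pipe_mid","brass_wheel","sealing_cap","regulator","leak_spray","spanner","dial_gauge"):
        try:
            for r in nets.look_for(t,n)[:4]: L=w(c,r["location"]); print(t,round(r["score"],2),L,pix(c,L))
        except Exception as e: print(t,e)
print(env.get_state(),env.grip_point_offset)
E
```

```text
pics
scene {'vfov': 55.42491314403413, 'cx': 324.7575829239219, 'cy': 198.25172286059203, 'T': array([[   0.7,    0.4,   -0.6, 1055.5],
       [   0.7,   -0.4,    0.5, -556.4],
       [  -0. ,   -0.8,   -0.6,  843.1],
       [   0. ,    0. ,    0. ,    1. ]])}
stand 0.84 [697.7 -58.4 108.4] [371.5 280.4]
marker 0.72 [ 391.7 -151.7   54.9] [267.  249.1]
marker 0.6 [ 519.5 -235.2   54.3] [271.  292.2]
marker_lug 0.88 [ 516.8 -235.    50.4] [270.5 292.5]
marker_lug 0.56 [ 393.4 -153.5   54.2] [266.9 249.9]
marker_lug 0.22 [631.3 395.5  92. ] [448.3 194.5]
cock_axis 0.87 [468.2 267.5  53.9] [382.2 198.2]
cock_axis 0.57 [254.8 367.   48.5] [355.3 162.8]
cock_axis 0.38 [631.  395.8  91.9] [448.3 194.5]
lever_tip 0.61 [206.5 376.2  82.6] [348.1 149.4]
lever_tip 0.48 [421.3 281.3  77.1] [374.7 184.8]
lever_tip 0.43 [ 513.6 -233.5   52.3] [270.2 290.9]
cock_lever 0.42 [425.8 283.1  81. ] [376.2 184.3]
bar_mid 0.72 [700.3 -59.6 110.4] [372.1 280.7]
pipe_mid 0.87 [700.1 -63.1 106.7] [371.  282.5]
brass_wheel 0.73 [560.    5.9  25.1] [347.6 259.6]
sealing_cap 0.81 [411.   41.3  36.7] [321.  225.
[... 1481 characters left out ...]
  35.7] [297.3 228.2]
spanner 0.62 [403.4  54.1  38.4] [297.7 227.7]
spanner 0.56 [443.7 393.9   6.1] [189.6 214.2]
dial_gauge 0.87 [ 474.1 -414.1  104.9] [457.2 204. ]
dial_gauge 0.3 [424.5 284.9  70.1] [220.1 219.5]
{'t': 1.5, 'joint_pos': array([ 1.2,  0.3, -0.1,  1.5,  0. ,  1.4, -0.1]), 'qd': array([-0.,  0., -0.,  0., -0., -0., -0.]), 'joint_torque': array([ -0. , -49.3,  -0.4, -31.5,   0. ,   0. ,  -0. ]), 'ee_pos': array([ 253. , -598.8,  208.4]), 'tool_rot': array([[ 0.9,  0.4, -0. ],
       [ 0.4, -0.9, -0. ],
       [-0. ,  0. , -1. ]]), 'ft_force': array([ 0.1, -0.1,  1.1]), 'torque': array([-0., -0.,  0.]), 'grasp_force': 0.0, 'finger_gap': 0.9996006898949222} 18.700000000000003
```

View pics/scene.png

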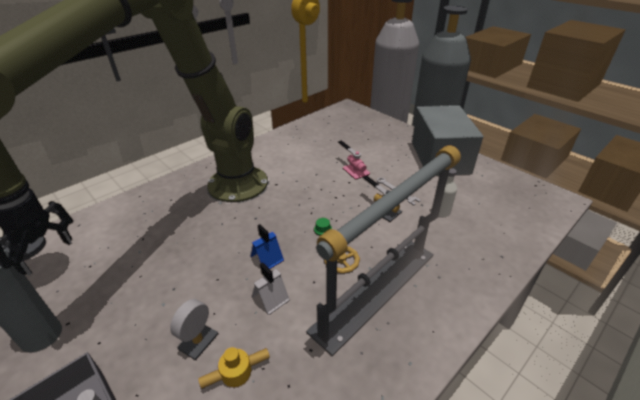

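View pics/top.png

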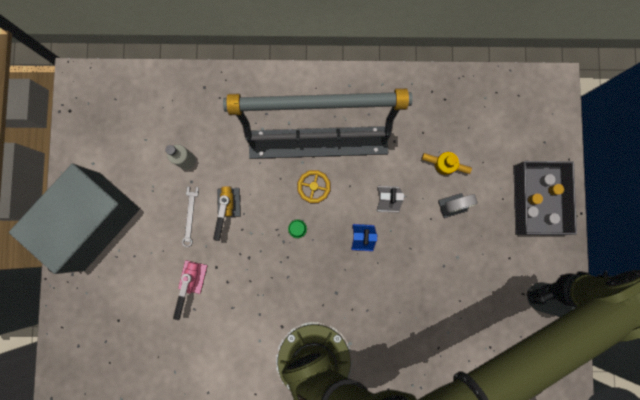

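```bash
python3 - <<'E'
from h import *
print([a for a in dir(env) if a[0]!='_'])
s=env.get_state();print(repr(s['tool_rot']),s['t'])
E
```

```text
['IKError', 'get_state', 'grip_point_offset']
array([[ 9.21119572e-01,  3.89279764e-01, -1.72161935e-05],
       [ 3.89279761e-01, -9.21119569e-01, -8.90558172e-05],
       [-5.05258002e-05,  7.53291404e-05, -9.99999996e-01]]) 1.5
```

```bash
python3 - <<'E'
from h import *
np.set_printoptions(precision=1,suppress=True)
z=np.load("top.npz");d,p=z["d"],z["p"];c=eyes.get_calibration("top")
vv,uu=np.mgrid[0:400,0:640];W=world(c,d,uu,vv)
def box(u0,u1,v0,v1): 
    m=np.zeros((400,640),bool);m[v0:v1,u0:u1]=1;return m
def fit(m,n):
    P=W[m];a=P[:,:2];q=a.mean(0);e,V=np.linalg.eigh(np.cov((a-q).T))
    print(n,len(P),q,"bb mid",(P.min(0)+P.max(0))/2,"ang",np.degrees(np.arctan2(V[1,1],V[0,1])),"ext",[np.ptp((a-q)@V[:,i]) for i in (0,1)],"zmax",P[:,2].max(), "z med",np.median(P[:,2]))
    return P,V
Z=W[...,2]
fit(box(235,410,80,120)&(Z>330)&(Z<375),"pipe")
fit(box(250,392,110,160)&(Z>85)&(Z<113),"bar")
P,V=fit(box(240,395,110,170)&(Z>3)&(Z<20),"base")
print(cv2.minAreaRect(P[:,:2].astype(np.float32)))
P,V=fit(box(374,406,180,218)&(Z>8),"marker"); print(cv2.minAreaRect(P[:,:2].astype(np.float32)))
fit(box(374,406,180,218)&(Z>86),"lug")
fit(box(374,406,180,218)&(Z>70)&(Z<90),"ridge")
fit(box(205,235,180,245)&(Z>60)&(Z<90),"lever")
fit(box(205,235,180,245)&(Z>60)&(Z<90)&(p.max(2)<70),"sleeve")
fit(box(205,245,180,230)&(Z>3)&(Z<25),"cockbase")
big=np.hstack([cv2.resize(p[175:225,360:420],None,fx=6,fy=6),cv2.resize(p[175:250,195:255],None,fx=6,fy=6)[:300]])
save("crop.png",big)
np.save("W.npy",W)
E
```

```text
pipe 2599 [698.4 -19.1] bb mid [701.3 -15.6 352.6] ang 92.30970317270886 ext [np.float64(51.63877046939741), np.float64(427.66675243274983)] zmax 374.96107966949035 z med 359.2954673199649
bar 718 [675.1  -7.4] bb mid [673.1  -8.9  99.3] ang 92.26239087408575 ext [np.float64(33.832738189270614), np.float64(414.6849717728263)] zmax 112.97179195673903 z med 106.12804373053712
base 3843 [672.6  -4.4] bb mid [685.4  -1.8  11.5] ang 91.87727597441922 ext [np.float64(199.4764976786257), np.float64(491.793208338843)] zmax 19.941264644203557 z med 10.721170860572101
((685.58251953125, -1.9962615966796875), (191.59857177734375, 490.2601013183594), 0.4949967861175537)
marker 572 [ 492.4 -223.2] bb mid [ 451.1 -143.4  742.8] ang 125.68919740723766 ext [np.float64(100.14226184222983), np.float64(334.0785160645337)] zmax 1477.4211196836154 z med 56.915232265554096
((456.5467529296875, -138.8035430908203), (93.05903625488281, 326.5450744628906), 24.96385955810547)
lug 114 [ 492.3 -217.5] bb mid [ 432.9 -134.8  781.8] ang 125.72909952453811 ext [np.float64(46.92043525104843), np.float64(292.7552505370701)] zmax 1477.4211196836154 z med 119.93334384276568
ridge 153 [ 497.6 -224.3] bb mid [ 496.2 -225.5   79.8] ang 87.63746263932029 ext [np.float64(38.792671919333245), np.float64(69.52081295762866)] zmax 89.60484058010661 z med 83.26040624482471
lever 321 [431.3 281.5] bb mid [443.4 281.3  74.9] ang 170.123599448203 ext [np.float64(29.27841390514336), np.float64(161.71296587214226)] zmax 89.71919650625728 z med 80.51273258407855
sleeve 127 [395.8 286.8] bb mid [397.2 286.8  80.9] ang 171.2091967769189 ext [np.float64(17.493119758631757), np.float64(63.508488607789594)] zmax 88.9281856148466 z med 80.77517673128273
cockbase 504 [480.3 275.6] bb mid [475.7 285.9  11.7] ang -154.4754130992469 ext [np.float64(166.74840662245617), np.float64(187.2674299308443)] zmax 20.336376366394234 z med 6.736548889752726
```

View pics/crop.png

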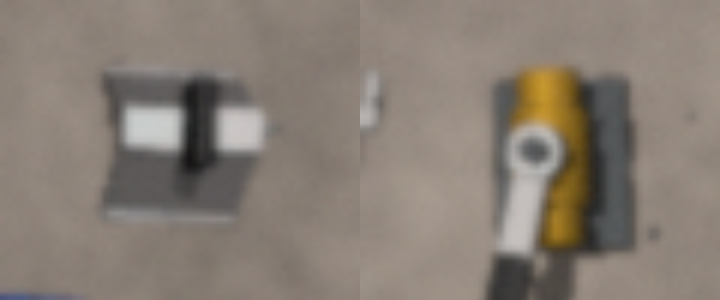

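>>> drive_tool --jaw '[1, 1, 1, 1, 1, 1, 1, 1, 1, 1]' --pt "0.1 -0.09 -0.1" --pt "0.25 -0.23 -0.2" --pt "0.4 -0.37 -0.3" --pt "0.53 -0.49 -0.4" --pt "0.65 -0.6 -0.4" --pt "0.77 -0.71 -0.4" --pt "0.89 -0.82 -0.4" --pt "1 -0.92 -0.4" --pt "1 -0.92 -0.4" --pt "1 -0.92 -0.4" --yaw '[0.03, 0.06, 0.09, 0.12, 0.15, 0.18, 0.21, 0.229, 0.229, 0.229]'

```text
t: 2.5
ee_pos: [424.7, -221.6, 329.3]
tool_rot: [[0.999, 0.051, 0.002], [0.051, -0.999, 0.0], [0.002, -0.0, -1.0]]
ft_force: [-0.1, 0.1, -0.7]
finger_gap: 0.996
grasp_force: 0.0
```

```bash
python3 - <<'E'
from h import *
np.set_printoptions(precision=1,suppress=True)
s=env.get_state();print(s['ee_pos'],s['tool_rot'],s['t'],s['joint_pos'].round(2))
c,p,d=cam("wrist");save("w1.png",p);np.savez("w1.npz",p=p,d=d,T=c["T"],vfov=c["vfov"],cx=c["cx"],cy=c["cy"]);print(c)
for t in ("marker","marker_lug"):
  for r in nets.look_for(t,"wrist")[:3]: L=w(c,r["location"]);print(t,r["score"],L,pix(c,L))
# collars, lug, hub from top
W=np.load("W.npy");t=np.load("top.npz");p=t["p"];Z=W[...,2]
m=np.zeros_like(Z,bool);m[110:160,265:375]=1
Q=W[m&(Z>109)&(Z<125)];print("collars",len(Q),Q[np.argsort(Q[:,1])])
m=np.zeros_like(Z,bool);m[180:218,374:406]=1
Q=W[m&(Z>100)&(Z<135)];print("lug",Q.mean(0),(Q.min(0)+Q.max(0))/2,np.ptp(Q,0))
for u,v in((224,200),(224,199),(223,201)):print("hub",W[v,u])
E
```

```text
[ 424.7 -221.6  329.3] [[ 1.   0.1  0. ]
 [ 0.1 -1.   0. ]
 [ 0.  -0.  -1. ]] 2.5 [ 0.8 -0.1 -0.4  1.6 -0.   1.6 -1.1]
{'vfov': 58.220876323714876, 'cx': 320.3512567229585, 'cy': 198.11434987298986, 'T': array([[   0. ,   -1. ,   -0.3,  497.2],
       [  -1. ,   -0. ,   -0. , -217.3],
       [  -0. ,    0.3,   -1. ,  495.1],
       [   0. ,    0. ,    0. ,    1. ]])}
marker 0.77 [ 495.6 -225.8   59.5] [327.7  94.9]
marker 0.77 [ 390.2 -152.4   64.8] [263.5 180.8]
marker_lug 0.93 [ 495.6 -225.8   60.1] [327.7  94.9]
marker_lug 0.71 [ 390.7 -156.5   66.5] [266.7 180.9]
collars 177 [[ 684.8 -170.7  110.5]
 [ 681.2 -170.4  112.7]
 [ 688.  -164.9  109.6]
 [ 678.4 -164.6  111.9]
 [ 678.  -161.5  113.2]
 [ 675.9 -159.   109.4]
 [ 681.8 -158.9  110.1]
 [ 678.  -155.6  113.3]
 [ 681.5 -152.9  111. ]
 [ 681.3 -141.1  111.3]
 [ 681.4 -138.2  110.9]
 [ 678.8 -132.4  109.1]
 [ 684.7 -129.5  109.2]
 [ 681.3 -129.3  110.9]
 [ 681.2 -126.3  111.3]
 [ 680.9 -123.3  112.3]
 [ 684.6 -120.6  109.4]
 [ 680.9 -120.4  112.2]
 [ 684.3 -111.6  110.2]
 [ 678.4 -108.8  109.6]
 [ 678.3 -105.8  109.9]
 [ 681.3 -
[... 3173 characters left out ...]
  109.4]
 [ 666.5  103.3  114.1]
 [ 670.   103.6  111.7]
 [ 667.1  106.5  111.5]
 [ 664.6  109.6  109.2]
 [ 673.5  109.7  109.6]
 [ 670.3  112.6  110.1]
 [ 672.9  115.4  111.7]
 [ 675.9  118.4  111.7]
 [ 670.5  118.6  109.1]
 [ 669.8  124.2  111.8]
 [ 672.9  124.3  111.7]
 [ 667.1  124.3  110.5]
 [ 669.6  127.1  112.7]
 [ 669.   129.8  115.2]
 [ 669.5  133.   112.6]
 [ 667.   133.1  110.5]
 [ 669.2  135.8  114.1]
 [ 673.3  136.3  109.3]
 [ 667.2  139.1  109.7]
 [ 672.8  142.   111.1]
 [ 669.9  145.   110.9]
 [ 669.9  147.9  110.7]
 [ 672.7  150.9  111.1]]
lug [ 497.6 -224.1  120.9] [ 498.3 -224.3  116.4] [44.1 11.2 26. ]
hub [481.4 271.4  86.9]
hub [484.2 271.1  88.4]
hub [478.1 273.7  89.7]
```

View pics/w1.png

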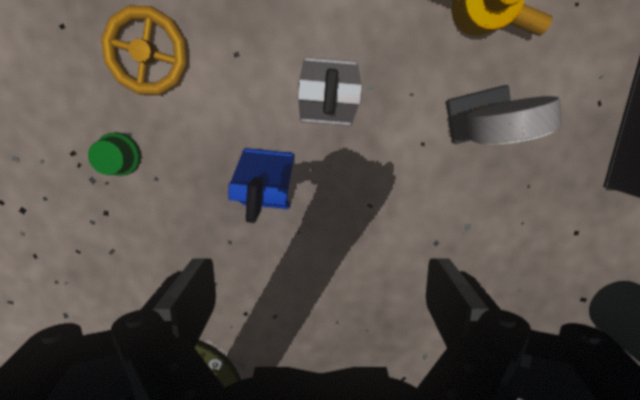

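>>> drive_tool --jaw '[0, 0, 0, 0, 0, 0, 0, 0, 0, 0]' --pt "0.06 -0.08 0" --pt "0.12 -0.2 0.05" --pt "0.18 -0.34 0.1" --pt "0.2 -0.48 0.16" --pt "0.2 -0.62 0.22" --pt "0.18 -0.76 0.3" --pt "0.15 -0.88 0.36" --pt "0.12 -0.98 0.42" --pt "0.1 -1 0.43" --pt "0.1 -1 0.43" --yaw '[0, 0, 0, 0, 0, 0, 0, 0, 0, 0]'

```text
t: 3.65
ee_pos: [439.2, 72.4, 198.9]
tool_rot: [[0.999, 0.04, -0.001], [0.04, -0.999, -0.001], [-0.001, 0.001, -1.0]]
ft_force: [0.3, -0.2, 0.3]
finger_gap: -0.001
grasp_force: 0.0
```

```bash
python3 - <<'E'
from h import *
np.set_printoptions(precision=3,suppress=True)
s=env.get_state();print(s['ee_pos'],s['tool_rot'],s['t'],s['joint_pos'].round(2))
z=np.load("w1.npz");c={k:z[k] for k in("T","vfov","cx","cy")};d=z["d"];vv,uu=np.mgrid[0:400,0:640];W=world(c,d,uu,vv)
m=np.zeros((400,640),bool);m[45:135,285:375]=1;Z=W[...,2]
Q=W[m&(Z>10)];print(cv2.minAreaRect(Q[:,:2].astype(np.float32)))
Q=W[m&(Z>95)];print("lug",cv2.minAreaRect(Q[:,:2].astype(np.float32)),Q[:,2].max())
Q=W[m&(Z>78)&(Z<90)];print("ridge",cv2.minAreaRect(Q[:,:2].astype(np.float32)))
E
```

```text
[439.232  72.429 198.918] [[ 0.999  0.04  -0.001]
 [ 0.04  -0.999 -0.001]
 [-0.001  0.001 -1.   ]] 3.65 [ 0.54 -0.11 -0.7   1.92 -0.07  1.31 -1.67]
((499.2818908691406, -227.10501098632812), (70.00099182128906, 74.13540649414062), 88.3935317993164)
lug ((498.9609375, -225.22784423828125), (15.713749885559082, 43.598487854003906), 88.50353240966797) 495.1418618808859
ridge ((498.9367980957031, -227.04551696777344), (69.89583587646484, 21.961530685424805), 88.42901611328125)
```

>>> drive_tool --jaw '[0, 0, 0, 0, 0, 0, 0, 0, 0, 0]' --pt "0 -0.12 0.05" --pt "-0.02 -0.25 0.12" --pt "-0.06 -0.38 0.22" --pt "-0.11 -0.48 0.34" --pt "-0.15 -0.54 0.46" --pt "-0.16 -0.56 0.5" --pt "-0.16 -0.56 0.5" --pt "-0.16 -0.58 0.5" --pt "-0.155 -0.61 0.5" --pt "-0.15 -0.64 0.5" --yaw '[0, 0, 0, 0, 0, 0, 0, 0, 0, 0]'

```text
t: 4.65
ee_pos: [389.2, 263.6, 50.5]
tool_rot: [[0.999, 0.037, 0.003], [0.037, -0.999, 0.001], [0.003, -0.0, -1.0]]
ft_force: [0.2, 0.4, 0.3]
finger_gap: -0.002
grasp_force: 0.0
```

>>> drive_tool --jaw '[0, 0, 0, 0, 0, 0, 0, 0, 0, 0]' --pt "0.013 -0.11 0" --pt "0.037 -0.162 0" --pt "0.062 -0.208 0" --pt "0.097 -0.25 0" --pt "0.14 -0.282 0" --pt "0.19 -0.307 0" --pt "0.24 -0.323 0" --pt "0.287 -0.333 0" --pt "0.31 -0.332 0" --pt "0.32 -0.33 0" --yaw '[0, 0, 0, 0, 0, 0, 0, 0, 0, 0]'

```text
t: 5.65
ee_pos: [456.9, 364.4, 47.6]
tool_rot: [[0.998, 0.047, -0.038], [0.046, -0.999, -0.017], [-0.038, 0.015, -0.999]]
ft_force: [-50.7, -15.2, 31.8]
finger_gap: -0.002
grasp_force: 26.2
```

```bash
python3 - <<'E'
from h import *
np.set_printoptions(precision=3,suppress=True)
s=env.get_state();print(s['ee_pos'],s['ft_force'],s['t'],s['joint_pos'].round(2))
c,p,d=cam("top");save("top2.png",cv2.resize(p[170:290,160:280],None,fx=5,fy=5))
vv,uu=np.mgrid[0:400,0:640];W=world(c,d,uu,vv);Z=W[...,2]
E
```

```text
[456.939 364.395  47.594] [-50.741 -15.231  31.752] 5.65 [-0.01  0.49 -0.87  1.73  0.39  1.15 -2.53]
```

View pics/top2.png

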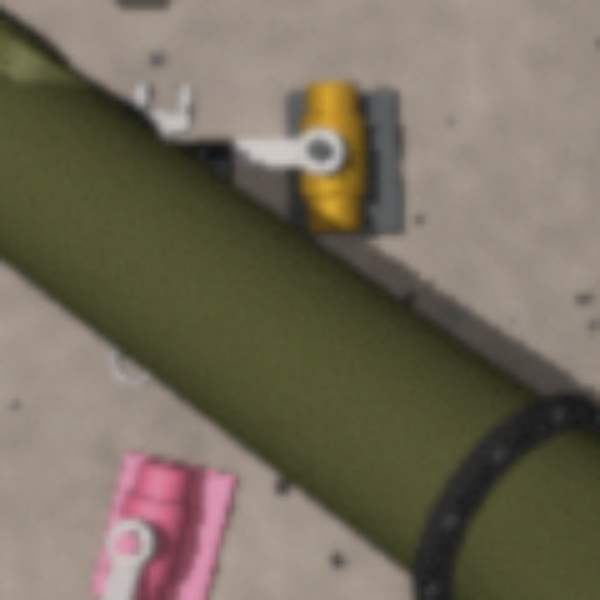

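>>> drive_tool --jaw '[0, 0, 0, 0, 0, 0, 0, 0, 0, 0]' --pt "-0.1 0 0" --pt "-0.17 0 -0.03" --pt "-0.17 0.02 -0.2" --pt "-0.16 0.1 -0.36" --pt "-0.14 0.22 -0.5" --pt "-0.12 0.36 -0.6" --pt "-0.1 0.52 -0.65" --pt "-0.08 0.68 -0.7" --pt "-0.06 0.84 -0.75" --pt "-0.05 1 -0.8" --yaw '[0, 0, 0, 0, 0, 0, 0, 0, 0, 0]'

```text
t: 6.7
ee_pos: [475.5, 76.9, 287.2]
tool_rot: [[0.999, 0.04, 0.003], [0.04, -0.999, -0.001], [0.003, 0.001, -1.0]]
ft_force: [1.1, 0.2, 0.8]
finger_gap: 0.0
grasp_force: 0.0
```

```bash
python3 - <<'E'
from h import *
np.set_printoptions(precision=3,suppress=True)
s=env.get_state();print(s['ee_pos'],s['t'],s['joint_pos'].round(2))
c,p,d=cam("top");np.savez("top3.npz",p=p,d=d)
vv,uu=np.mgrid[0:400,0:640];W=world(c,d,uu,vv);Z=W[...,2]
m=np.zeros_like(Z,bool);m[190:212,170:222]=1
Q=W[m&(Z>60)&(Z<90)];print(cv2.minAreaRect(Q[:,:2].astype(np.float32)))
a=Q[:,:2];e,V=np.linalg.eigh(np.cov(a.T));print(a.mean(0),np.degrees(np.arctan2(*V[::-1,1])))
E
```

```text
[475.488  76.924 287.198] 6.7 [ 0.59 -0.06 -0.77  1.7  -0.04  1.48 -1.7 ]
((479.97491455078125, 337.80621337890625), (21.396358489990234, 116.44610595703125), 3.6294822692871094)
[479.223 340.089] 93.1376579205318
```

>>> drive_tool --jaw '[1, 1, 1, 1, 1, 1, 1, 1, 1, 1]' --pt "0 0 -0.15" --pt "0 0 -0.3" --pt "0 0 -0.45" --pt "0 0.05 -0.6" --pt "0 0.1 -0.76" --pt "0 0.15 -0.92" --pt "0 0.2 -1" --pt "0 0.25 -1" --pt "0 0.25 -1" --pt "0 0.25 -1" --yaw '[0, 0, 0, 0, 0, 0, 0, 0, 0, 0]'

```text
t: 7.75
ee_pos: [478.2, 3.0, 577.8]
tool_rot: [[0.999, 0.037, 0.013], [0.037, -0.999, -0.0], [0.013, 0.001, -1.0]]
ft_force: [-0.2, 0.8, -0.2]
finger_gap: 1.002
grasp_force: 0.0
```

```bash
python3 - <<'E'
from h import *
np.set_printoptions(precision=3,suppress=True)
s=env.get_state();print(s['ee_pos'],s['t'],s['joint_pos'].round(2))
z=np.load("top3.npz");p=z["p"];c=eyes.get_calibration("top");d=z["d"]
vv,uu=np.mgrid[0:400,0:640];W=world(c,d,uu,vv)
hs=cv2.cvtColor(p,cv2.COLOR_RGB2HSV)
m=np.zeros((400,640),bool);m[180:222,212:245]=1
m&=(W[...,2]>4)&(W[...,2]<30)&(np.ptp(p.astype(int),axis=2)<25)&(p.mean(2)<100)
Q=W[m];print(len(Q),cv2.minAreaRect(Q[:,:2].astype(np.float32)),Q[:,2].mean())
E
```

```text
[478.153   2.964 577.78 ] 7.75 [-0.07  0.04  0.01  1.03  0.    2.05 -1.6 ]
251 ((490.0404052734375, 281.4576721191406), (104.27916717529297, 88.30967712402344), 1.8686103820800781) 9.879933169411387
```

>>> drive_tool --jaw '[1, 1, 1, 1, 1, 1, 1, 1, 1, 1]' --pt "0 0 -0.15" --pt "0 0 -0.3" --pt "0 0 -0.45" --pt "0 0 -0.6" --pt "0 0 -0.76" --pt "0 0 -0.92" --pt "0 0 -1" --pt "0 0 -1" --pt "0 0 -1" --pt "0 0 -1" --yaw '[0, 0, 0, 0, 0, 0, 0, 0, 0, 0]'

```text
t: 8.75
ee_pos: [484.0, 4.7, 607.5]
tool_rot: [[0.996, 0.04, 0.077], [0.04, -0.999, 0.001], [0.077, 0.002, -0.997]]
ft_force: [0.4, 0.3, -0.9]
finger_gap: 0.995
grasp_force: 0.0
```

```bash
python3 - <<'E'
from h import *
s=env.get_state();print(s['ee_pos'],s['t'],s['joint_pos'].round(3))
E
```

```text
[484.03249516   4.71725969 607.52199794] 8.75 [-1.14   0.028  1.134  1.    -0.03   2.053 -1.553]
```

>>> drive_tool --jaw '[1, 1, 1, 1, 1, 1, 1, 1, 1, 1]' --pt "0 0 -1" --pt "0 0 -1" --pt "0 0 -1" --pt "0 0 -1" --pt "0 0 -1" --pt "0 0 -1" --pt "0 0 -1" --pt "0 0 -1" --pt "0 0 -1" --pt "0 0 -1" --yaw '[0, 0, 0, 0, 0, 0, 0, 0, 0, 0]'

```text
t: 9.75
ee_pos: [479.3, 3.9, 637.2]
tool_rot: [[0.989, 0.04, 0.14], [0.04, -0.999, 0.005], [0.14, 0.0, -0.99]]
ft_force: [-0.5, -0.1, 0.2]
finger_gap: 0.999
grasp_force: 0.0
```

```bash
python3 - <<'E'
from h import *
s=env.get_state();print(s['ee_pos'],s['t'],s['joint_pos'].round(3))
E
```

```text
[479.32912322   3.88032881 637.22430623] 9.75 [-4.790e-01  4.000e-03  4.190e-01  9.450e-01  1.000e-03  2.053e+00
 -1.590e+00]
```

>>> drive_tool --jaw '[1, 1, 1, 1, 1, 1, 1, 1, 1, 1]' --pt "0 0 -1" --pt "0 0 -1" --pt "0 0 -1" --pt "0 0 -1" --pt "0 0 -1" --pt "0 0 -1" --pt "0 0 -1" --pt "0 0 -1" --pt "0 0 -1" --pt "0 0 -1" --yaw '[-0.09, -0.18, -0.27, -0.36, -0.45, -0.54, -0.63, -0.72, -0.81, -0.9]'

```text
t: 10.75
ee_pos: [456.7, 3.3, 682.8]
tool_rot: [[0.176, 0.956, 0.234], [0.983, -0.184, 0.012], [0.054, 0.228, -0.972]]
ft_force: [0.2, 0.1, -0.0]
finger_gap: 1.006
grasp_force: 0.0
```

```bash
python3 - <<'E'
from h import *
s=env.get_state();print(s['ee_pos'],s['t'],s['joint_pos'].round(3))
E
```

```text
[456.66415563   3.30678043 682.8319866 ] 10.75 [ 0.888 -0.024 -0.9    0.867 -0.031  2.053 -0.215]
```

>>> drive_tool --jaw '[1, 1, 1, 1, 1, 1, 1, 1, 1, 1]' --pt "0 0 -1" --pt "0 0 -1" --pt "0 0 -1" --pt "0 0 -1" --pt "0 0 -1" --pt "0 0 -1" --pt "0 0 -1" --pt "0 0 -1" --pt "0 0 -1" --pt "0 0 -1" --yaw '[-0.095, -0.19, -0.285, -0.38, -0.475, -0.57, -0.665, -0.76, -0.855, -0.95]'

```text
t: 11.75
ee_pos: [427.3, 3.0, 727.8]
tool_rot: [[-0.889, 0.319, 0.328], [0.344, 0.939, 0.017], [-0.303, 0.128, -0.944]]
ft_force: [-0.8, 0.4, 0.2]
finger_gap: 0.998
grasp_force: 0.0
```

```bash
python3 - <<'E'
from h import *
s=env.get_state();print(s['ee_pos'],s['t'],s['joint_pos'].round(3))
E
```

```text
[427.3150278    3.0148368  727.76857303] 11.75 [ 0.391 -0.101 -0.366  0.847 -0.068  2.053  1.202]
```

>>> drive_tool --jaw '[1, 1, 1, 1, 1, 1, 1, 1, 1, 1]' --pt "-0.57 0.22 -0.85" --pt "-0.57 0.22 -0.85" --pt "-0.57 0.22 -0.85" --pt "-0.57 0.22 -0.85" --pt "-0.57 0.22 -0.85" --pt "-0.57 0.22 -0.85" --pt "-0.57 0.22 -0.85" --pt "-0.57 0.22 -0.85" --pt "-0.57 0.22 -0.85" --pt "-0.57 0.22 -0.85" --yaw '[-0.05, -0.1, -0.15, -0.2, -0.25, -0.25, -0.25, -0.25, -0.25, -0.25]'

```text
t: 12.75
ee_pos: [502.1, 2.1, 760.1]
tool_rot: [[-0.921, -0.041, 0.388], [-0.036, 0.999, 0.019], [-0.389, 0.003, -0.921]]
ft_force: [0.1, 0.8, -0.1]
finger_gap: 1.002
grasp_force: 0.0
```

```bash
python3 - <<'E'
from h import *
s=env.get_state();print(s['ee_pos'],s['t'],s['joint_pos'].round(3))
E
```

```text
[502.07314893   2.1461138  760.07602462] 12.75 [-0.685  0.048  0.712  0.653 -0.065  2.053  1.589]
```

>>> drive_tool --jaw '[1, 1, 1, 1, 1, 1, 1, 1, 1, 1]' --pt "-0.4 0 -0.92" --pt "-0.4 0 -0.92" --pt "-0.4 0 -0.92" --pt "-0.4 0 -0.92" --pt "-0.4 0 -0.92" --pt "-0.4 0 -0.92" --pt "-0.4 0 -0.92" --pt "-0.4 0 -0.92" --pt "-0.4 0 -0.92" --pt "-0.4 0 -0.92" --yaw '[0, 0, 0, 0, 0, 0, 0, 0, 0, 0]'

```text
t: 13.75
ee_pos: [501.9, 2.6, 789.6]
tool_rot: [[-0.895, -0.039, 0.445], [-0.034, 0.999, 0.019], [-0.446, 0.002, -0.895]]
ft_force: [0.5, 0.6, 0.5]
finger_gap: 1.001
grasp_force: 0.0
```

>>> drive_tool --jaw '[1, 1, 1, 1, 1, 1, 1, 1, 1, 1]' --pt "-0.45 0 -0.89" --pt "-0.45 0 -0.89" --pt "-0.45 0 -0.89" --pt "-0.45 0 -0.89" --pt "-0.45 0 -0.89" --pt "-0.45 0 -0.89" --pt "-0.45 0 -0.89" --pt "-0.45 0 -0.89" --pt "-0.45 0 -0.89" --pt "-0.45 0 -0.89" --yaw '[0, 0, 0, 0, 0, 0, 0, 0, 0, 0]'

```text
t: 14.75
ee_pos: [498.4, 4.2, 818.6]
tool_rot: [[-0.865, -0.038, 0.5], [-0.032, 0.999, 0.021], [-0.5, 0.002, -0.866]]
ft_force: [0.5, 0.6, 0.2]
finger_gap: 0.996
grasp_force: 0.0
```

```bash
python3 - <<'E'
from h import *
s=env.get_state();print(s['ee_pos'],s['t'],s['joint_pos'].round(3))
print(s['tool_rot'])
E
```

```text
[498.38843326   4.21330972 818.6143142 ] 14.75 [-0.608  0.062  0.656  0.515 -0.087  2.053  1.585]
[[-0.86518043 -0.03829109  0.49999662]
 [-0.03233841  0.9992653   0.02056895]
 [-0.50041688  0.00162675 -0.86578306]]
```

>>> drive_tool --jaw '[1, 1, 1, 1, 1, 1, 1, 1, 1, 1]' --pt "0.05 -0.05 0.08" --pt "0.14 -0.12 0.2" --pt "0.23 -0.19 0.32" --pt "0.32 -0.26 0.43" --pt "0.41 -0.34 0.54" --pt "0.5 -0.42 0.66" --pt "0.57 -0.48 0.77" --pt "0.6 -0.5 0.81" --pt "0.6 -0.5 0.81" --pt "0.6 -0.5 0.81" --yaw '[0, 0, 0, 0, 0, 0, 0, 0, 0, 0]'

```text
t: 15.75
ee_pos: [483.7, -117.8, 588.8]
tool_rot: [[-0.869, -0.045, 0.493], [-0.038, 0.999, 0.025], [-0.494, 0.003, -0.87]]
ft_force: [0.7, 0.6, 0.8]
finger_gap: 0.999
grasp_force: 0.0
```

>>> drive_tool --jaw '[1, 1, 1, 1, 1, 1, 1, 1, 1, 1]' --pt "0.05 -0.03 0.08" --pt "0.14 -0.07 0.2" --pt "0.23 -0.11 0.32" --pt "0.32 -0.15 0.43" --pt "0.41 -0.19 0.55" --pt "0.5 -0.23 0.67" --pt "0.55 -0.26 0.75" --pt "0.57 -0.265 0.78" --pt "0.57 -0.265 0.78" --pt "0.57 -0.265 0.78" --yaw '[0, 0, 0, 0, 0, 0, 0, 0, 0, 0]'

```text
t: 16.75
ee_pos: [473.2, -205.3, 276.7]
tool_rot: [[-0.885, -0.051, 0.462], [-0.029, 0.998, 0.054], [-0.464, 0.035, -0.885]]
ft_force: [-0.2, -0.2, 0.1]
finger_gap: 1.0
grasp_force: 0.0
```

```bash
python3 - <<'E'
from h import *
np.set_printoptions(precision=3,suppress=True)
s=env.get_state();print(s['ee_pos'],s['t'],s['joint_pos'].round(3));print(s['tool_rot'])
c,p,d=cam("wrist");save("w2.png",p)
for t in ("marker_lug",):
  for r in nets.look_for(t,"wrist")[:3]: L=w(c,r["location"]);print(t,r["score"],L,pix(c,L))
vv,uu=np.mgrid[0:400,0:640];W=world(c,d,uu,vv);Z=W[...,2]
m=(abs(W[...,0]-499)<60)&(abs(W[...,1]+226)<50)
Q=W[m&(Z>90)&(Z<130)];print("lug",len(Q),(Q.min(0)+Q.max(0))/2,cv2.minAreaRect(Q[:,:2].astype(np.float32)),Q[:,2].max())
Q=W[m&(Z>78)&(Z<90)];print("ridge",cv2.minAreaRect(Q[:,:2].astype(np.float32)))
E
```

```text
[ 473.225 -205.279  276.675] 16.75 [ 1.092 -0.301 -0.408  2.01  -0.517  1.105  2.458]
[[-0.885 -0.051  0.462]
 [-0.029  0.998  0.054]
 [-0.464  0.035 -0.885]]
marker_lug 0.69 [ 479.777 -228.102   56.235] [287.276  63.278]
lug 882 [ 498.613 -226.789  108.174] ((498.5966491699219, -226.73362731933594), (11.893983840942383, 44.06699752807617), 89.00502014160156) 125.99393234416198
ridge ((493.7355651855469, -226.72592163085938), (70.068359375, 33.69257736206055), 89.218994140625)
```

View pics/w2.png

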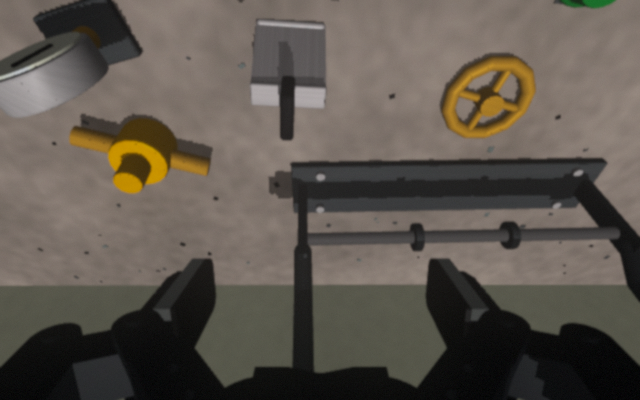

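>>> drive_tool --jaw '[1, 1, 1, 1, 1, 1, 1, 1, 1, 1]' --pt "0.04 -0.03 0.08" --pt "0.08 -0.06 0.18" --pt "0.13 -0.08 0.28" --pt "0.18 -0.096 0.38" --pt "0.18 -0.096 0.38" --pt "0.18 -0.096 0.38" --pt "0.18 -0.096 0.38" --pt "0.18 -0.096 0.38" --pt "0.18 -0.096 0.38" --pt "0.18 -0.096 0.38" --yaw '[0, 0, 0, 0, 0, 0, 0, 0, 0, 0]'

```text
t: 17.85
ee_pos: [478.4, -230.2, 148.9]
tool_rot: [[-0.886, -0.05, 0.462], [-0.028, 0.998, 0.054], [-0.463, 0.035, -0.885]]
ft_force: [-0.4, -0.4, -0.2]
finger_gap: 0.998
grasp_force: 0.0
```

```bash
python3 - <<'E'
from h import *
np.set_printoptions(precision=3,suppress=True)
s=env.get_state();print(s['ee_pos'],s['t'],s['joint_pos'].round(3));R=s['tool_rot'];print(R)
g=np.array([498.6,-226.8,113.]);print("to go, frac",R.T@(g+18.7*R[:,2]-s['ee_pos'])/300)
E
```

```text
[ 478.444 -230.199  148.911] 17.85 [ 1.085 -0.147 -0.423  2.159 -0.541  0.829  2.58 ]
[[-0.886 -0.05   0.462]
 [-0.028  0.998  0.054]
 [-0.463  0.035 -0.885]]
to go, frac [-0.004  0.004  0.2  ]
```

>>> drive_tool --jaw '[1, 1, 1, 1, 1, 0.1, 0.1, 0.1, 0.1, 0.1]' --pt "0 0 0.06" --pt "0 0 0.12" --pt "0 0 0.17" --pt "-0.004 0.004 0.2" --pt "-0.004 0.004 0.2" --pt "-0.004 0.004 0.2" --pt "-0.004 0.004 0.2" --pt "-0.004 0.004 0.2" --pt "-0.004 0.004 0.2" --pt "-0.004 0.004 0.2" --yaw '[0, 0, 0, 0, 0, 0, 0, 0, 0, 0]' --grip_force 60

```text
t: 18.85
ee_pos: [506.7, -225.7, 95.7]
tool_rot: [[-0.886, -0.049, 0.461], [-0.027, 0.998, 0.054], [-0.463, 0.035, -0.886]]
ft_force: [-0.6, 0.2, 2.6]
finger_gap: 0.141
grasp_force: 12.9
```

```bash
python3 - <<'E'
from h import *
np.set_printoptions(precision=3,suppress=True)
s=env.get_state();print(s['ee_pos'],s['t'],s['joint_pos'].round(3),s['finger_gap']*85,s['grasp_force']);R=s['tool_rot'];print(R)
E
```

```text
[ 506.75  -225.665   95.723] 18.85 [ 1.055 -0.024 -0.469  2.175 -0.519  0.674  2.553] 11.98902243815022 12.910384903661907
[[-0.886 -0.049  0.461]
 [-0.027  0.998  0.054]
 [-0.463  0.035 -0.886]]
```

>>> drive_tool --jaw '[0.1, 0.1, 0.1, 0.1, 0.1, 0.1, 0.1, 0.1, 0.1, 0.1]' --pt "0 0 0" --pt "-0.03 0.002 -0.06" --pt "-0.06 0.004 -0.12" --pt "-0.093 0.007 -0.177" --pt "-0.14 0.06 -0.2" --pt "-0.19 0.12 -0.22" --pt "-0.25 0.19 -0.24" --pt "-0.31 0.26 -0.26" --pt "-0.364 0.326 -0.282" --pt "-0.364 0.326 -0.282" --yaw '[0, 0, 0, 0, 0, 0, 0, 0, 0, 0]'

```text
t: 19.85
ee_pos: [561.5, -125.5, 226.0]
tool_rot: [[-0.885, -0.056, 0.462], [-0.033, 0.998, 0.057], [-0.464, 0.035, -0.885]]
ft_force: [-0.5, 0.7, -2.2]
finger_gap: 0.112
grasp_force: 59.8
```

```bash
python3 - <<'E'
from h import *
np.set_printoptions(precision=3,suppress=True)
s=env.get_state();print(s['ee_pos'],s['t'],s['joint_pos'].round(3),s['finger_gap']*85,s['grasp_force']);R=s['tool_rot'];print(R)
for g in ([600,-60,225],[630,-4,225],[663,-3,221]): print(R.T@(np.array(g)-s['ee_pos'])/300)
E
```

```text
[ 561.456 -125.464  226.046] 19.85 [ 0.993 -0.186 -0.612  2.013 -0.427  0.886  2.191] 9.481474174253638 59.811068759299815
[[-0.885 -0.056  0.462]
 [-0.033  0.998  0.057]
 [-0.464  0.035 -0.885]]
[-0.119  0.21   0.075]
[-0.214  0.391  0.132]
[-0.305  0.388  0.194]
```

>>> drive_tool --jaw '[0.05, 0.05, 0.05, 0.05, 0.05, 0.05, 0.05, 0.05, 0.05, 0.05]' --pt "-0.02 0.04 0.013" --pt "-0.06 0.11 0.038" --pt "-0.1 0.18 0.063" --pt "-0.14 0.25 0.087" --pt "-0.18 0.32 0.11" --pt "-0.2 0.37 0.125" --pt "-0.214 0.391 0.132" --pt "-0.214 0.391 0.132" --pt "-0.214 0.391 0.132" --pt "-0.214 0.391 0.132" --yaw '[0, 0, 0, 0, 0, 0, 0, 0, 0, 0]'

```text
t: 20.85
ee_pos: [628.3, -9.8, 222.4]
tool_rot: [[-0.887, -0.048, 0.46], [-0.026, 0.998, 0.054], [-0.461, 0.036, -0.886]]
ft_force: [0.9, 0.4, -3.2]
finger_gap: 0.116
grasp_force: 59.8
```

```bash
python3 - <<'E'
from h import *
np.set_printoptions(precision=3,suppress=True)
s=env.get_state();print(s['ee_pos'],s['t'],s['joint_pos'].round(3),s['finger_gap']*85,s['grasp_force']);R=s['tool_rot'];print(R)
c,p,d=cam("wrist");a=p.copy()
c2,p2,d2=cam("scene");save("place.png",np.hstack([cv2.resize(a,(400,250)),cv2.resize(p2[180:380,280:480],(400,400))[:250*1] if 0 else cv2.resize(p2[190:340,280:480],(400,250))]))
np.savez("pl.npz",dw=d,pw=p,ds=d2,ps=p2,Tw=c["T"])
vv,uu=np.mgrid[0:400,0:640];W=world(c2,d2,uu,vv)
# silver plates region in front of the bar
m=(abs(W[...,0]-622)<70)&(abs(W[...,1]+4)<50)&(W[...,2]>115)&(W[...,2]<225)&(p2.min(2)>90)
Q=W[m];print(len(Q));print(Q.min(0),Q.max(0)) if len(Q) else 0
E
```

```text
[628.268  -9.784 222.412] 20.85 [ 0.931 -0.079 -0.87   1.929 -0.191  0.796  1.759] 9.860974010882817 59.77564562112093
[[-0.887 -0.048  0.46 ]
 [-0.026  0.998  0.054]
 [-0.461  0.036 -0.886]]
568
[586.099 -47.516 129.144] [663.048  25.638 201.104]
```

View pics/place.png

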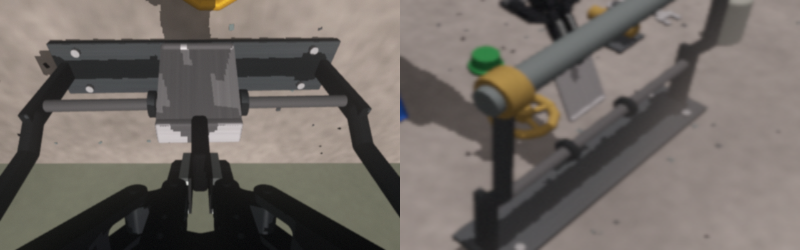

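```bash
python3 - <<'E'
from h import *
np.set_printoptions(precision=2,suppress=True)
z=np.load("pl.npz");vv,uu=np.mgrid[0:400,0:640]
c=eyes.get_calibration("wrist");c["T"]=z["Tw"];W=world(c,z["dw"],uu,vv)
b=(abs(W[...,0]-675)<40)&(abs(W[...,1])<190)&(W[...,2]>85)&(W[...,2]<125)
m=b&(abs(W[...,1]+4)>75);Q=W[m];k=np.polyfit(Q[:,1],Q[:,0],1);print("bar wrist",len(Q),np.polyval(k,-4),k,np.percentile(Q[:,2],[5,50,98]))
cs=eyes.get_calibration("scene");S=world(cs,z["ds"],uu,vv);ps=z["ps"]
m=(abs(S[...,0]-675)<40)&(abs(S[...,1]+4)<170)&(S[...,2]>90)&(S[...,2]<112)&(abs(S[...,1]+4)<45)&(ps.max(2)<140);Q=S[m];print("bar scene",len(Q),Q.mean(0),np.percentile(Q,[2,98],axis=0))
# plates normals
def plane(Q,n):
    q=Q.mean(0);u,s,v=np.linalg.svd(Q-q);nn=v[2]*np.sign(v[2][2]);r=(Q-q)@nn;print(n,len(Q),q,nn,"rms",r.std())
m=(abs(S[...,0]-622)<70)&(abs(S[...,1]+4)<50)&(S[...,2]>140)&(S[...,2]<195)&(ps.min(2)>90)&(S[...,0]>630);plane(S[m],"back plate")
m=(abs(W[...,0]-600)<30)&(abs(W[...,1]+11)<32)&(W[...,2]>135)&(W[...,2]<195);plane(W[m],"front plate")
E
```

```text
bar wrist 5423 673.9415842131854 [ -0.04 673.78] [ 98.69 106.48 109.43]
bar scene 184 [678.75  -5.51 106.85] [[670.13 -45.81  99.22]
 [685.43  38.3  111.  ]]
back plate 444 [644.77 -12.14 166.56] [0.92 0.02 0.39] rms 1.1769880104699881
front plate 11316 [598.74 -11.08 166.85] [-0.93 -0.04  0.37] rms 0.5589419379915327
```

```bash
python3 - <<'E'
from h import *
np.set_printoptions(precision=3,suppress=True)
s=env.get_state();print(s['ee_pos'],s['t'],s['qd']);R=s['tool_rot'];print(R)
for g in ([33,6,0],[40,6,-25],[53,6,-40],[53,6,-80]): print(R.T@np.array(g)/300)
E
```

```text
[628.601  -9.527 222.856] 20.95 [-0.002  0.001 -0.005 -0.005  0.    -0.    -0.003]
[[-0.886 -0.048  0.46 ]
 [-0.026  0.998  0.054]
 [-0.462  0.036 -0.886]]
[-0.098  0.015  0.052]
[-0.08   0.011  0.136]
[-0.096  0.007  0.201]
[-0.034  0.002  0.319]
```

>>> drive_tool --jaw '[0.05, 0.05, 0.05, 0.05, 0.05, 0.05, 0.05, 0.05, 0.05, 0.05]' --pt "-0.03 0.005 0.016" --pt "-0.064 0.01 0.034" --pt "-0.098 0.015 0.052" --pt "-0.092 0.014 0.08" --pt "-0.086 0.012 0.108" --pt "-0.08 0.011 0.136" --pt "-0.085 0.01 0.158" --pt "-0.09 0.009 0.18" --pt "-0.096 0.007 0.201" --pt "-0.096 0.007 0.201" --yaw '[0, 0, 0, 0, 0, 0, 0, 0, 0, 0]'

```text
t: 21.95
ee_pos: [682.3, -2.2, 182.3]
tool_rot: [[-0.887, -0.05, 0.46], [-0.027, 0.998, 0.055], [-0.462, 0.037, -0.886]]
ft_force: [-0.4, -0.4, -3.3]
finger_gap: 0.115
grasp_force: 59.7
```

```bash
python3 - <<'E'
from h import *
np.set_printoptions(precision=3,suppress=True)
c,p,d=cam("wrist");s=env.get_state();print(s['ee_pos'],s['t'],s['ft_force'],s['finger_gap']*85,s['joint_pos']);R=s['tool_rot'];print(R)
vv,uu=np.mgrid[0:400,0:640];W=world(c,d,uu,vv)
def plane(Q,n):
    q=Q.mean(0);u,_,v=np.linalg.svd(Q-q,full_matrices=False);nn=v[2]*np.sign(v[2][2]);r=(Q-q)@nn;print(n,len(Q),q,nn,"rms",r.std())
m=(abs(W[...,0]-650)<32)&(abs(W[...,1]+4)<32)&(W[...,2]>95)&(W[...,2]<152);plane(W[m],"front plate")
m=(abs(W[...,0]-650)<42)&(abs(W[...,1]+4)<44)&(W[...,2]>90)&(W[...,2]<152);Q=W[m];print(np.percentile(Q,[1,99],axis=0))
for g in ([0,0,-20],[0,0,-40],[0,0,-47]): print(R.T@np.array(g)/300)
E
```

```text
[682.28   -2.065 182.739] 22.0 [ 1.329 -0.163 -3.091] 9.548445096600462 [ 0.852  0.139 -0.911  1.866  0.103  0.711  1.523]
[[-0.886 -0.05   0.46 ]
 [-0.027  0.998  0.055]
 [-0.462  0.037 -0.886]]
front plate 10617 [652.222  -4.189 125.187] [-0.927 -0.04   0.373] rms 0.5483269314310881
[[635.41  -44.695  91.27 ]
 [673.751  31.269 151.465]]
[ 0.031 -0.002  0.059]
[ 0.062 -0.005  0.118]
[ 0.072 -0.006  0.139]
```

>>> drive_tool --jaw '[0.05, 0.05, 0.05, 0.05, 0.05, 0.05, 0.05, 0.05, 0.05, 0.05]' --pt "0.01 -0.001 0.02" --pt "0.02 -0.002 0.04" --pt "0.031 -0.002 0.059" --pt "0.042 -0.003 0.08" --pt "0.052 -0.004 0.1" --pt "0.06 -0.005 0.115" --pt "0.066 -0.005 0.125" --pt "0.07 -0.006 0.133" --pt "0.073 -0.006 0.139" --pt "0.073 -0.006 0.139" --yaw '[0, 0, 0, 0, 0, 0, 0, 0, 0, 0]'

```text
t: 23.0
ee_pos: [682.0, -2.4, 135.8]
tool_rot: [[-0.886, -0.049, 0.461], [-0.027, 0.998, 0.055], [-0.462, 0.036, -0.886]]
ft_force: [-0.8, -0.3, -3.9]
finger_gap: 0.116
grasp_force: 59.8
```

Not yet in contact (weight still carried); ease down a few more mm.

>>> drive_tool --jaw '[0.05, 0.05, 0.05, 0.05, 0.05, 0.05, 0.05, 0.05, 0.05, 0.05]' --pt "0.002 0 0.003" --pt "0.003 0 0.006" --pt "0.005 0 0.009" --pt "0.006 0 0.012" --pt "0.008 0 0.015" --pt "0.009 0 0.018" --pt "0.011 0 0.02" --pt "0.011 0 0.02" --pt "0.011 0 0.02" --pt "0.011 0 0.02" --yaw '[0, 0, 0, 0, 0, 0, 0, 0, 0, 0]'

```text
t: 24.0
ee_pos: [682.9, -2.1, 130.1]
tool_rot: [[-0.885, -0.05, 0.463], [-0.027, 0.998, 0.055], [-0.465, 0.036, -0.885]]
ft_force: [4.3, -0.2, -0.2]
finger_gap: 0.119
grasp_force: 59.8
```

>>> drive_tool --jaw '[0.15, 0.2, 0.25, 0.3, 0.4, 0.5, 0.6, 0.7, 0.7, 0.7]' --pt "0 0 0.003" --pt "0 0 0.003" --pt "0 0 0.003" --pt "0 0 0.003" --pt "0 0 0.003" --pt "0 0 0" --pt "0 0 0" --pt "0 0 -0.02" --pt "0 0 -0.06" --pt "0 0 -0.12" --yaw '[0, 0, 0, 0, 0, 0, 0, 0, 0, 0]'

```text
t: 25.0
ee_pos: [664.6, -3.8, 160.8]
tool_rot: [[-0.887, -0.05, 0.459], [-0.027, 0.998, 0.056], [-0.461, 0.037, -0.886]]
ft_force: [-0.4, -0.4, 0.3]
finger_gap: 0.701
grasp_force: 0.0
```

```bash
python3 - <<'E'
from h import *
np.set_printoptions(precision=3,suppress=True)
s=env.get_state();print(s['ee_pos'],s['t'],s['ft_force'])
c,p,d=cam("wrist");save("rel.png",p)
vv,uu=np.mgrid[0:400,0:640];W=world(c,d,uu,vv)
def plane(Q,n):
    q=Q.mean(0);u,_,v=np.linalg.svd(Q-q,full_matrices=False);nn=v[2]*np.sign(v[2][2]);r=(Q-q)@nn;print(n,len(Q),q,nn,"rms",r.std())
m=(abs(W[...,0]-650)<32)&(abs(W[...,1]+4)<32)&(W[...,2]>50)&(W[...,2]<105);plane(W[m],"front plate")
m=(abs(W[...,0]-675)<30)&(abs(W[...,1]+4)<30)&(W[...,2]>135)&(W[...,2]<170);Q=W[m];print("lug",len(Q),np.percentile(Q,[1,99],axis=0)) if m.any() else 0
E
```

```text
[664.608  -3.753 160.785] 25.0 [-0.395 -0.369  0.301]
front plate 7326 [657.253  -4.132  78.972] [-0.938 -0.039  0.344] rms 0.5430942011955106
lug 1849 [[653.177  -8.951 135.592]
 [694.386   3.153 159.369]]
```

View pics/rel.png

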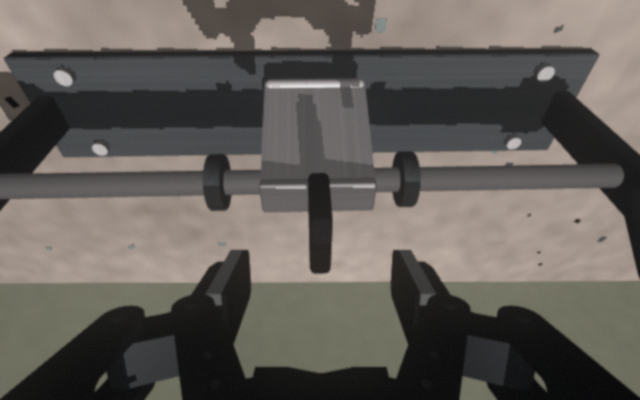

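>>> drive_tool --jaw '[0.7, 0.7, 0.7, 0.7, 0.7, 0.7, 0.7, 0.7, 0.7, 0.7]' --pt "0 0 -0.08" --pt "0 0 -0.16" --pt "0 0 -0.25" --pt "0 0 -0.3" --pt "0 0 -0.3" --pt "0 0 -0.3" --pt "0 0 -0.3" --pt "0 0 -0.3" --pt "0 0 -0.3" --pt "0 0 -0.3" --yaw '[0, 0, 0, 0, 0, 0, 0, 0, 0, 0]'

```text
t: 26.05
ee_pos: [623.8, -8.8, 240.2]
tool_rot: [[-0.887, -0.05, 0.46], [-0.027, 0.998, 0.055], [-0.462, 0.037, -0.886]]
ft_force: [0.6, -0.5, 0.3]
finger_gap: 0.701
grasp_force: 0.0
```

```bash
python3 - <<'E'
from h import *
np.set_printoptions(precision=3,suppress=True)
c,p,d=cam("wrist");s=env.get_state();print(s['ee_pos'],s['t'],s['ft_force'])
vv,uu=np.mgrid[0:400,0:640];W=world(c,d,uu,vv)
m=(abs(W[...,0]-650)<32)&(abs(W[...,1]+4)<32)&(W[...,2]>50)&(W[...,2]<105);Q=W[m]
q=Q.mean(0);v=np.linalg.svd(Q-q,full_matrices=False)[2][2];print(q,v)
m=(abs(W[...,0]-675)<30)&(abs(W[...,1]+4)<30)&(W[...,2]>135)&(W[...,2]<170);Q=W[m];print("lug",np.percentile(Q,[1,99],axis=0))
c,p,d=cam("top");W=world(c,d,uu,vv);Z=W[...,2];m=np.zeros_like(Z,bool);m[190:212,170:222]=1
Q=W[m&(Z>60)&(Z<90)][:,:2];e,V=np.linalg.eigh(np.cov(Q.T));print("lever",Q.mean(0),np.degrees(np.arctan2(*V[::-1,1])))
print(ticket.close_job())
E
```

```text
[623.834  -8.871 240.365] 26.1 [ 0.178 -0.583  0.781]
[657.134  -4.175  78.52 ] [ 0.938  0.04  -0.345]
lug [[653.376  -8.893 135.734]
 [695.389   3.339 159.5  ]]
lever [479.291 339.499] 93.3802681009964
the job is handed in; nothing more can be done
None
```

The job is handed in: the gas cock's lever is swung to its stop, and the marker hangs let go and upright astride the bar, midway between the collars; the hand-in call gave no verdict, and I did not measure the bystanders' positions again at the end.

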